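Seat the backup cell and close the battery tray

TASK

One of the two cells in the instrument's pulled-out battery tray is not in properly: its button end is still riding on top of the contact wall. Push that cell back against its spring contact and tip the button end down so that it lies fully home in its bay like the other cell. Then press the slide's blue release lever and slide the tray all the way in, without upsetting the other cell or the things lying around.

Things in the scene. Friction and masses are not known exactly. Their poses are not given: they have to be found in the camera images.
- cell_center (a point): Centre of the leaning cell, a petrol-blue cylinder 33 mm thick, 124 mm long overall, pale band near its + end, 170-260 g. Its y axis runs from the + end to the flat - end. It starts in either bay, tilted about 0.17 rad: its - end on the bay floor at the spring contact, the lower edge of the raised + end resting on top of the contact wall, about 8 mm too far out.
- cell_plus (a point): Tip of that cell's + end, on its axis: a steel button 18 mm across that stands 2 mm out of the flat end (local y = -62 mm of the cell).
- cell_minus (a point): Middle of that cell's flat - end (local y = +62 mm), which faces the spring contact.
- seated_center (a point): Centre of the other, identical cell, already lying fully home in the other bay.
- bay_front (a point): Where the centre of a seated cell lies in the bay nearer the tray front; moves with the tray. x points the way the tray goes in, y along the bay from the contact wall to the spring contact, z up. Bay floor 16.5 mm below. Black ribs 14 mm high guide the cell on both sides with 1.5 mm play.
- bay_rear (a point): The same point and axes for the other bay, 62 mm further along x. The instrument's upright front face is 45 mm beyond this point along x while the tray is fully out.
- wall_top (a point): Middle of the inner top edge of the black contact wall that closes both bays on the + side (axes as the bays). The wall is 20 mm high above the bay floor, 118 mm long along x and reaches 10 mm from this edge towards -y. Outside it nothing of the tray rises over 17 mm above the bay floor. The button of a seated cell touches the inner face.
- spring_front (a joint): Compression of the spring contact of the front bay, m: a steel disc 22 mm across on a coil spring, 55 mm from bay_front along +y when free (0), about 0.007 when a cell is seated, at most 0.012. 2.5 N when it starts to give, 8 N fully pressed. The black housing behind it is 26 mm high above the bay floor.
- spring_rear (a joint): The same for the rear bay.
- chassis: The aluminium instrument the tray belongs to, 310 mm wide, 270 mm deep, 84 mm high, fixed on the bench. Origin at bench height in the middle of its front face; x points into it (axes as the bays). The tray's opening reaches up to 60 mm above the bench, 9 mm above a seated cell.
- tray_front (a point): Centre of the outer face of the tray's flat aluminium front panel, 250 mm wide, 12 to 58 mm above the bench. Axes as the bays; the panel starts 158 mm before the instrument's face.
- tray_handle (a point): Middle of the horizontal steel pull bar on the tray front, 35 mm out from the panel, 11 mm thick and 110 mm long along y, 38 mm above the bench: push it (or the panel) along x to shut the tray. Moves with the tray.
- tray (a joint): How far the tray has slid in, m: 0 fully pulled out, where it locks (1.5 mm of play); 0.150 shut, front panel against the instrument. Slides with 2 to 4 N of friction and stays where it is left.
- lever (a joint): Angle of the slide's release lever, rad: 0 at rest, 0.15 fully pressed; sprung back up. Hinged at its end nearer the tray front. From about 0.09 the pawl at its far end is clear of the lock. Keep it pressed while the tray starts in; after 10 mm of travel the slide itself holds it down and it can be let go.
- lever_tab (a point): Top centre of the lever's blue thumb tab, outside the tray on the spring side, 90 mm before the instrument's face while the tray is out; moves with the tray. 32 mm along the slide (x) by 20 mm wide, goes down 7 mm (3 N at first, 7 N at the bottom). At its end towards the instrument, 16 mm from here, a lip as wide as the tab rises 8 mm, to push on while pressing. Axes as the bays.
- adapter_mid (a point): Middle of a loose black plug-in power adapter, 75 x 52 x 34 mm, on the bench in front of the tray. Bystander.
- logger_mid (a point): Middle of a loose white ribbed instrument box, 105 x 75 x 40 mm, on the bench in front of the tray. Bystander.
- driver_grip (a point): Handle of a loose 170 mm screwdriver lying on top of the instrument. Bystander.
Mind the look-alikes: they are no part of the job. Leave any yellow look-alike of the part that bears cell_center alone. What is shaped like the part that bears seated_center but orange is not meant.

How it is judged:
By the outcome, as a careful person would: the job done as asked, in the order asked, and still so for the second after the job is handed in, with the robot touching nothing.
It also fails if it takes over 54 s, if anything falls off the work surface, if the arm or the gripper's body presses on something with over 40 N, if the wrist force passes 120 N, or if a joint passes its speed limit or range.

ROBOT

A 6-joint arm with a two-finger parallel gripper is mounted at the origin on the work surface. World frame = base frame: x ahead of the robot, y to its left, z up, the work surface at z = 0. Lengths are in m, angles in degrees, forces in N, time in s.
With the tool pointing down it reaches from about 0.4 to 0.825 m from the base axis. Payload 7 kg.
Tool frame: the origin (TCP) lies at the very end of the fingers, on their centre line; the grasp point (between the pads) lies 19 mm behind it; x points along the fingers, y is the direction in which the jaws open and shut, and the axes are right-handed (so a half turn about x gives the same grasp; the last joint's range is limited). The gripper opens to 88 mm and grips with 3 to 60 N. Pads are 19 mm wide; open, the fingers measure 130 mm over their backs; the gripper's body (78 mm by 193 mm) begins 47 mm behind the grasp point.
Start: joints at [79.876, 20.546, 0.682, 0, -70.136, -16.507], TCP at [0.303, 0.603, 0.227] pointing down, gripper open.
Joint ranges: [-176.03, 176.03], [-82.01, 121.73], [-58.28, 71.71], [-173.87, 95.51], [-174.79, -0.11], [-173.66, 173.66]. Speed limits (degrees/s): [136.94, 136.94, 172.46, 180, 180, 180].

INTERFACE

Orientations are given as [roll, pitch, yaw] about the fixed x, y, z axes, in that order (R = Rz(yaw) Ry(pitch) Rx(roll)).
In Python, from plant import monitor, eyes, ticket gives the robot as it stands. The module is installed in compiled form; this text tells all that it offers.
- The arm moves only by the shell command python3 -m crank 'ROWS'. ROWS is JSON, a list of rows, each an object with "linear": the shift along the world's x, y, z in units of 60 mm (1.0 is 60 mm), a list of three; "rot": the turn, a rotation vector about the world's x, y, z in units of 5 degrees (1.0 is 5 degrees), a list of three; "hand": the opening, from 0 (shut) to 1 (fully open). In form: [{"linear": [tx, ty, tz], "rot": [ax, ay, az], "hand": hand}, ...]. A call has 1 to 20 rows; each row shifts and turns the pose as measured when the row begins; what a row does not reach is not made up. A row lasts 1/8 s, in which the tool goes at most 62.5 mm and 10.7 degrees, less where a joint would pass 70% of its speed; a pose out of reach is approached as far as the arm can. A call is refused whole if a number of a shift passes 1 or a number of a turn 1, either way. A call with a gripper value outside its range is refused whole. The fingers move at their own pace and stop on an object; the grip force is fixed at half the most. Time passes only in rows, so rows that do not move let the fingers close. It gives the time, the measured TCP pose, the force and the opening at its end, in the units of the state.
- monitor.get_obs(): the state, without advancing time (a new reading comes with each control period).
- eyes.snapshot(name): name is "scene" or "side" or "wrist"; returns a dict with "image" (420x560x3 uint8, red, green, blue), "depth" (420x560 float32, m along the optical axis (not along the pixel's ray), 0 where there is no reading), "K" (3x3 intrinsics, pixels), "camera_from_world" (4x4, takes a point from world to camera coordinates); the wrist camera has in their place "hand_eye" (4x4, takes a point from camera to tool coordinates, whose origin is the TCP and whose axes are the tool frame's). Camera axes: x right, y up, looking along -z (the intrinsics and any distortion apply to the point x, -y, -z); pixel columns grow to the right and rows downward; lengths in m; the calibration is good to about 2 mm. A picture is of the moment at which its call begins: read the wrist's pose just before it.
- ticket.close_job(): hands the job in, once; it reports no verdict.
The state is a dict: "clock": time; "joint_pos": joint angles; "qvel": joint speeds; "tau": joint torques, N m; "tool_pos": TCP position; "orientation": TCP orientation; "force": force on the tool from outside, world axes, zero at the start; "moment": the same for the moment, N m; "opening": finger opening in m.
Only numpy, scipy, OpenCV 4.12 (cv2) and the standard library are available. Lean on these libraries where they do the work, as an engineer would, in place of code of your own. Each camera call takes 0.05 s, during which the arm holds its last target.

## Working session

There is one attempt and no reset: what is moved stays moved. The work goes in short steps, Python scripts to look and compute and a shell command to move; the robot and the scene stay as the last step left them, time stands still between calls to the robot, and variables do not carry over. Pictures are saved under pics/ and viewed, and the job is handed in when it is done.

```bash
mkdir -p pics
cat > h.py <<'E'
import numpy as np, cv2
from plant import monitor, eyes
def snap(name,fn=None):
    o=monitor.get_obs(); s=eyes.snapshot(name)
    if fn: cv2.imwrite('pics/'+fn,s['image'][:,:,::-1])
    s['obs']=o
    return s
def Rw(o):
    from scipy.spatial.transform import Rotation as R
    return R.from_euler('xyz',o['orientation'],degrees=True).as_matrix()
def cfw(s):
    if 'camera_from_world' in s: return np.array(s['camera_from_world'])
    T=np.eye(4);T[:3,:3]=Rw(s['obs']);T[:3,3]=s['obs']['tool_pos']
    return np.linalg.inv(T@np.array(s['hand_eye']))
def ray(s,u,v):
    K=np.array(s['K']);M=np.linalg.inv(cfw(s))
    d=np.array([(u-K[0,2])/K[0,0],-(v-K[1,2])/K[1,1],-1.0])
    return M[:3,3],M[:3,:3]@d
def onz(s,u,v,z):
    o,d=ray(s,u,v); return o+d*(z-o[2])/d[2]
def dep(s,u,v):
    o,d=ray(s,u,v); return o+d*s['depth'][int(round(v)),int(round(u))]
def proj(s,p):
    c=cfw(s)@np.append(p,1);K=np.array(s['K'])
    return K[0,0]*c[0]/-c[2]+K[0,2], K[1,1]*-c[1]/-c[2]+K[1,2]
E
python3 - <<'E'
from h import *
for n in ['scene','side','wrist']:
    s=snap(n,n+'0.png'); 
    print(n,[k for k in s], np.round(np.linalg.inv(cfw(s)),3).tolist(), np.array(s['K']).tolist())
print(monitor.get_obs())
E
```

```text
scene ['image', 'depth', 'K', 'camera_from_world', 'obs'] [[0.614, -0.571, 0.546, 1.283], [0.789, 0.448, -0.419, -0.568], [-0.005, 0.688, 0.726, 1.096], [0.0, 0.0, 0.0, 1.0]] [[496.93462805318256, 0.0, 282.0021213511763], [0.0, 496.93462805318256, 209.56824429055814], [0.0, 0.0, 1.0]]
side ['image', 'depth', 'K', 'camera_from_world', 'obs'] [[0.952, 0.208, -0.224, 0.222], [-0.304, 0.589, -0.749, -1.031], [-0.024, 0.781, 0.624, 0.929], [0.0, 0.0, 0.0, 1.0]] [[541.5464849190547, 0.0, 277.82507550298277], [0.0, 541.5464849190547, 205.2481586080422], [0.0, 0.0, 1.0]]
wrist ['image', 'depth', 'K', 'hand_eye', 'obs'] [[-0.451, 0.86, 0.24, 0.368], [-0.893, -0.434, -0.119, 0.57], [0.002, -0.268, 0.963, 0.383], [0.0, 0.0, 0.0, 1.0]] [[303.9522763539588, 0.0, 276.89954522575874], [0.0, 303.9522763539588, 213.47459582455159], [0.0, 0.0, 1.0]]
{'clock': 0.15, 'joint_pos': array([ 7.98761296e+01,  2.05833325e+01,  6.45347153e-01, -1.51119995e-02,
       -7.01347429e+01, -1.65062817e+01]), 'qvel': array([-0.01788197, -0.16492582,  0.11489203,  0.09162335,  0.07657306,
       -0.01338837]), 'tau': array([-1.92380154e-03, -5.83271670e+01,  2.93289542e+01,  7.00127229e+00,
        8.74993595e-03, -1.18653220e-04]), 'tool_pos': array([0.30241733, 0.60305138, 0.2258178 ]), 'orientation': array([  95.45377853,   89.92589672, -111.18151777]), 'force': array([-0.1047455 , -0.32472701, -0.89196194]), 'moment': array([ 0.00089011, -0.0392215 ,  0.0379234 ]), 'opening': 0.08747828755708757}
```

View pics/scene0.png

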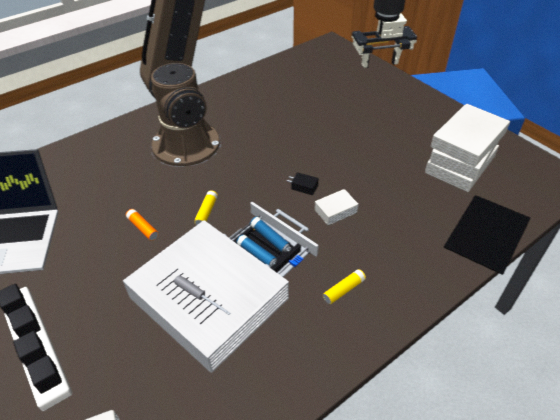

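View pics/side0.png

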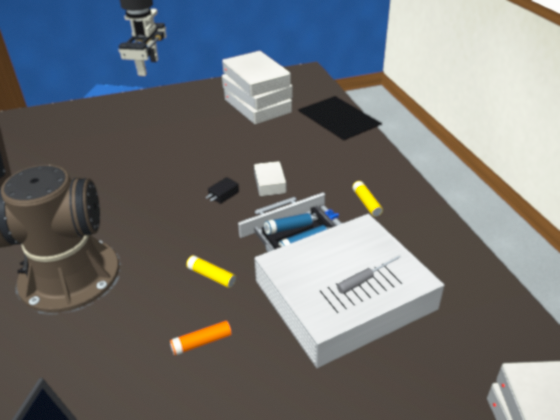

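View pics/wrist0.png

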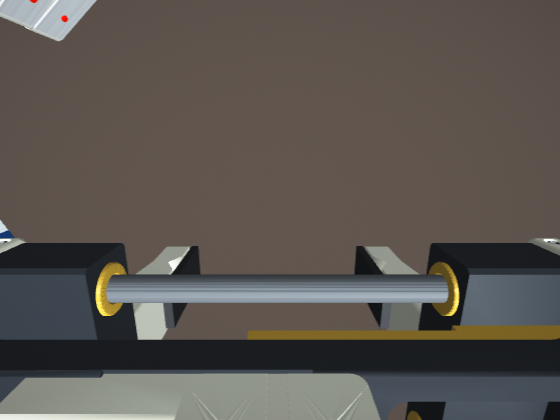

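The scene view shows the tray at about (270,240), with the chassis at (205,290) and the gripper far off at (385,40). The two blue cells lie in the tray at about (270,232) and (258,250). The look-alikes outside it are yellow at (206,206) and (345,286) and orange at (141,223). Next I enlarge the tray.

Run:
```python
from h import *
for n,(a,b,c,d) in {'scene':(190,190,340,290),'side':(220,170,360,270)}.items():
    s=snap(n); im=s['image'][b:d,a:c,::-1]
    cv2.imwrite(f'pics/{n}_crop.png',cv2.resize(im,None,fx=5.3,fy=5.3,interpolation=cv2.INTER_CUBIC))
    if n=='scene': P=[(255,207),(314,249),(270,232),(258,250),(297,261),(200,223),(126,283),(288,291)]
    else: P=[(240,228),(325,203),(288,222),(305,237),(332,214),(258,265),(375,222)]
    for p in P: print(n,p,np.round(dep(s,*p),3))
```

```text
scene (255, 207) [ 0.437 -0.016  0.046]
scene (314, 249) [0.659 0.021 0.038]
scene (270, 232) [ 0.551 -0.047  0.059]
scene (258, 250) [ 0.575 -0.106  0.049]
scene (297, 261) [ 0.664 -0.042  0.041]
scene (200, 223) [ 0.422 -0.19   0.082]
scene (126, 283) [ 0.48  -0.438  0.082]
scene (288, 291) [ 0.724 -0.12   0.04 ]
side (240, 228) [ 0.423 -0.02   0.042]
side (325, 203) [ 0.684  0.057 -0.005]
side (288, 222) [ 0.539 -0.053  0.055]
side (305, 237) [ 0.563 -0.113  0.049]
side (332, 214) [ 0.662 -0.042  0.038]
side (258, 265) [ 0.422 -0.192  0.073]
side (375, 222) [ 0.726 -0.153  0.083]
```

View pics/scene_crop.png

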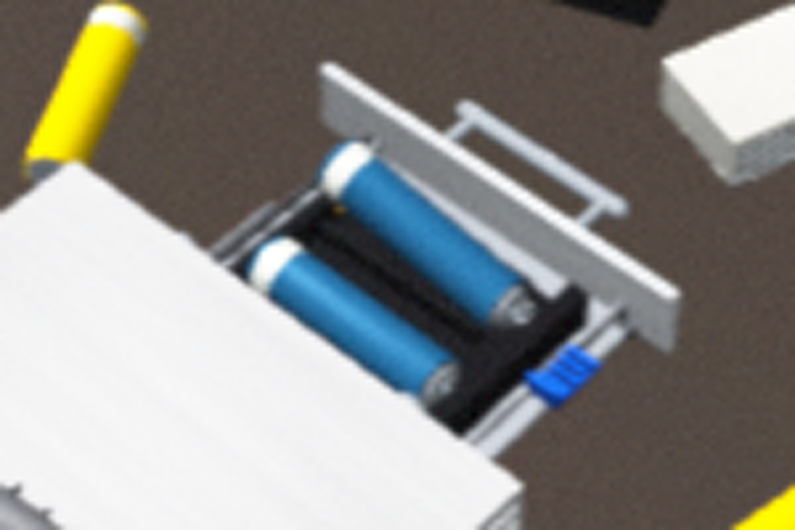

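View pics/side_crop.png

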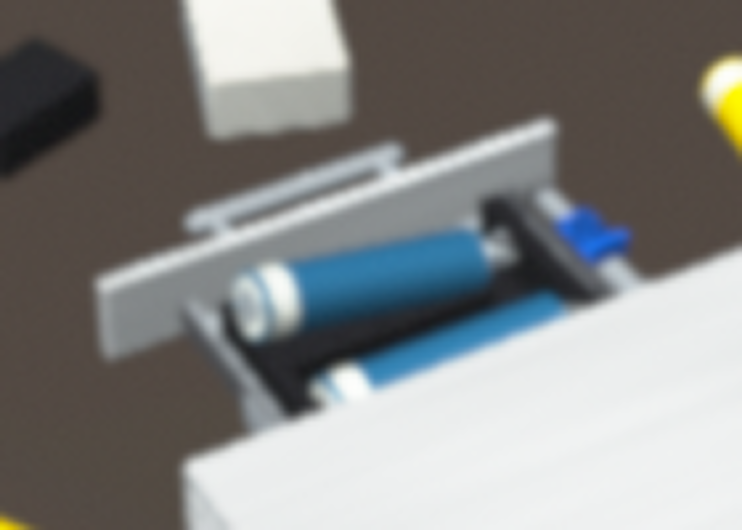

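The front-bay cell (side crop ~(350,290)) is the leaning one: its + end is raised on the contact wall with its face visible. The rear one (scene crop ~(350,330)) lies flat. The yellow and orange look-alikes are outside the tray. Next I move the wrist over it for a close look.

```bash
python3 -m crank '[{"linear":[0.24,-0.94,0.03],"rot":[0,0,0.6],"hand":1},{"linear":[0.24,-0.94,0.03],"rot":[0,0,0.6],"hand":1},{"linear":[0.24,-0.94,0.03],"rot":[0,0,0.6],"hand":1},{"linear":[0.24,-0.94,0.03],"rot":[0,0,0.6],"hand":1},{"linear":[0.24,-0.94,0.03],"rot":[0,0,0.6],"hand":1},{"linear":[0.24,-0.94,0.03],"rot":[0,0,0.6],"hand":1},{"linear":[0.24,-0.94,0.03],"rot":[0,0,0.6],"hand":1},{"linear":[0.24,-0.94,0.03],"rot":[0,0,0.6],"hand":1},{"linear":[0.24,-0.94,0.03],"rot":[0,0,0.6],"hand":1},{"linear":[0.24,-0.94,0.03],"rot":[0,0,0.6],"hand":1},{"linear":[0.24,-0.94,0.03],"rot":[0,0,0.6],"hand":1},{"linear":[0.24,-0.94,0.03],"rot":[0,0,0.6],"hand":1},{"linear":[0,0,0],"rot":[0,0,0],"hand":1}]'
python3 - <<'E'
from h import *
o=monitor.get_obs();print(o['clock'],o['tool_pos'],Rw(o).round(3).tolist(),o['joint_pos'])
s=snap('wrist','w1.png')
E
```

```text
clock: 1.88
tool_pos: [0.4758, -0.0956, 0.248]
orientation: [174.4, 89.6, 5.2]
force: [-0.2, 0.4, -0.8]
opening: 0.0876
1.875 [ 0.4758408  -0.09556234  0.24798584] [[0.007, 0.186, -0.982], [0.001, -0.982, -0.186], [-1.0, 0.001, -0.007]] [ 1.19606582e+01  1.29225713e+00 -2.08029759e+01  4.93722630e-02
 -6.75223493e+01  8.87611040e+01]
```

View pics/w1.png

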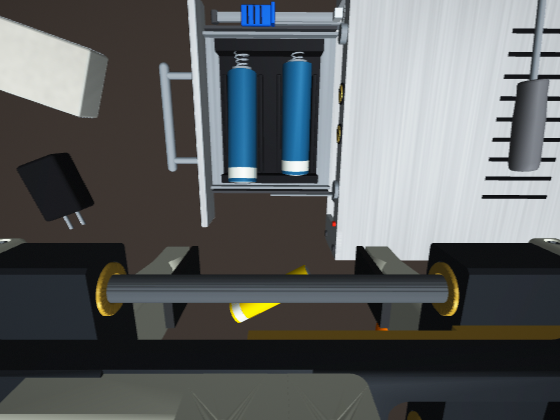

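The wrist view shows the tray from above. The leaning front cell is at column 242, with its + end at row ~178 over the wall, and the seated cell is at column 296. The blue lever tab is at (258,15), the panel edge at column ~200, and the chassis edge at column ~340.

Run:
```python
from h import *
s=snap('wrist'); im=s['image']
cv2.imwrite('pics/w1c.png',cv2.resize(im[0:235,155:365,::-1],None,fx=2.5,fy=2.5,interpolation=cv2.INTER_CUBIC))
hsv=cv2.cvtColor(im,cv2.COLOR_RGB2HSV)
m=cv2.inRange(hsv,(95,120,50),(112,255,255))
n,l,st,c=cv2.connectedComponentsWithStats(m)
for i in range(1,n):
    if st[i,4]>150:
        ys,xs=np.where(l==i); r=cv2.minAreaRect(np.c_[xs,ys].astype(np.float32)); print(st[i],c[i].round(1),r)
        u,v=c[i]; print(' depth pt',dep(s,u,v).round(4))
# profile of cell axis points via depth
for col in (242,):
    for v in range(48,190,6):
        print(v,dep(s,242,v).round(4),dep(s,296,v).round(4), end=' | ')
        print()
```

```text
[242   1  35  26 755] [259.5  15.1] ((259.0, 13.5), (25.0, 34.0), 90.0)
 depth pt [ 0.6589 -0.0423  0.0401]
[ 283   61   31  100 2806] [297.5 110.3] ((297.9260559082031, 110.54568481445312), (29.064083099365234, 99.24451446533203), 0.7638984322547913)
 depth pt [ 0.5718 -0.1006  0.0511]
[ 229   68   29  100 2835] [243.  117.5] ((242.99996948242188, 117.49998474121094), (98.99998474121094, 27.999996185302734), 90.0)
 depth pt [ 0.553  -0.0433  0.0581]
48 [ 0.6242 -0.029   0.0406] [ 0.6344 -0.0865  0.0433] | 
54 [ 0.6186 -0.0298  0.0398] [ 0.6322 -0.0879  0.0278] | 
60 [ 0.6151 -0.0289  0.0267] [ 0.6229 -0.0889  0.0432] | 
66 [ 0.6061 -0.0322  0.0437] [ 0.6159 -0.09    0.0492] | 
72 [ 0.5994 -0.0339  0.0489] [ 0.6101 -0.0912  0.0488] | 
78 [ 0.5932 -0.0351  0.0509] [ 0.6042 -0.0923  0.0493] | 
84 [ 0.5871 -0.0361  0.052 ] [ 0.5982 -0.0936  0.0494] | 
90 [ 0.5811 -0.0371  0.0525] [ 0.5922 -0.0948  0.0498] | 
96 [ 0.5749 -0.0382  0.0536] [ 0.5862 -0.096   0.0501] | 
102 [ 0.5688 -0.0394  0.0554] [ 0.5801 -0.0972  0.0499] | 
108 [ 0.5627 -0.0404  0.0556] [ 0.5741 -0.0986  0.0482] | 
114 [ 0.5565 -0.0415  0.0571] [ 0.5678 -0.0998  0.0497] | 
120 [ 0.5502 -0.0427  0.0592] [ 0.5615 -0.101   0.0507] | 
126 [ 0.544  -0.0437  0.0598] [ 0.5552 -0.1024  0.049 ] | 
132 [ 0.5378 -0.0449  0.0611] [ 0.5488 -0.1037  0.0491] | 
138 [ 0.5315 -0.046   0.0622] [ 0.5423 -0.105   0.0493] | 
144 [ 0.5253 -0.0471  0.064 ] [ 0.5358 -0.1064  0.0489] | 
150 [ 0.519  -0.0482  0.0649] [ 0.5292 -0.1076  0.0499] | 
156 [ 0.5128 -0.0494  0.0668] [ 0.5225 -0.1091  0.0485] | 
162 [ 0.5062 -0.0504  0.0661] [ 0.516  -0.1102  0.0519] | 
168 [ 0.5    -0.0516  0.0682] [ 0.5091 -0.1118  0.0498] | 
174 [ 0.4935 -0.0526  0.0684] [ 0.5021 -0.1132  0.0492] | 
180 [ 0.4872 -0.0539  0.0708] [ 0.4935 -0.1158  0.0372] | 
186 [ 0.4726 -0.0516  0.0299] [ 0.4848 -0.1181  0.0285] |
```

View pics/w1c.png

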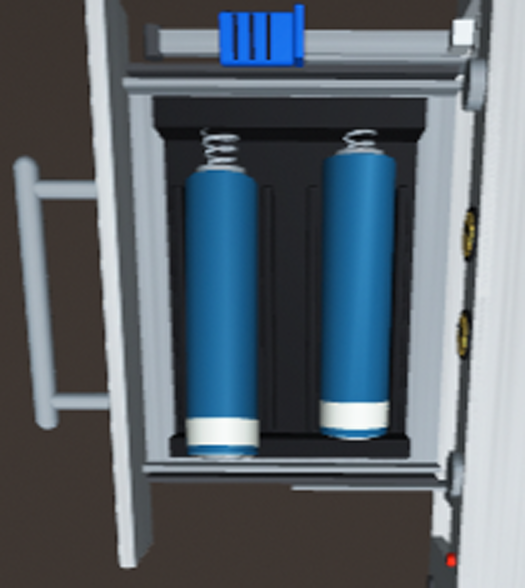

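Run:
```python
from h import *
s=snap('wrist'); im=s['image']
hsv=cv2.cvtColor(im,cv2.COLOR_RGB2HSV)
m=cv2.inRange(hsv,(95,120,50),(112,255,255))
n,l,st,c=cv2.connectedComponentsWithStats(m)
for i in range(1,n):
    if st[i,4]<1000: continue
    P=[]
    lean=c[i][0]<270
    for v in range(st[i,1]+4,st[i,1]+st[i,3]-4,2):
        xs=np.where(l[v]==i)[0]; 
        # silhouette edges lie about at axis height
        pts=[]
        for u in (xs.min()-.5,xs.max()+.5):
            z=0.0345
            if lean:
                p=onz(s,u,v,0.05); z=0.0345+ (0.610-p[0])*0.175
                p=onz(s,u,v,z); z=0.0345+(0.610-p[0])*0.175
            pts.append(onz(s,u,v,z))
        P.append(np.r_[(pts[0]+pts[1])/2, np.linalg.norm(pts[0]-pts[1])])
    P=np.array(P); k=np.polyfit(P[:,0],P[:,1],1); print(lean,'angle',np.degrees(np.arctan(k[0])),'width',P[:,3].mean(), 'line at x=.55: y',np.polyval(k,.55))
for nme,u,v,z in [('panel near',205,224,.058),('panel top far',196,5,.058),('chassis a',334,258,.084),('chassis b',343,80,.084),
   ('lever tab c',157+258/2.5-2,38/2.5,.044),('lip top',155+299/2.5,36/2.5,.05),('cell plus tip',242,182,.058),('seat plus',296,176,.0345),('handle a',165,66,.0435),('handle b',173,167,.0435),
   ('wall outer edge front',155+172/2.5,455/2.5,.038),('wall outer rear',155+408/2.5,457/2.5,.038),('wall inner',155+290/2.5,435/2.5,.038),('hous near edge',155+290/2.5,140/2.5,.044)]:
    print(nme,onz(s,u,v,z).round(4),dep(s,u,v).round(4))
```

```text
False angle 10.174840430669997 width 0.03275998221374487 line at x=.55: y -0.10561256387620008
True angle 10.632371852021933 width 0.03321749642302441 line at x=.55: y -0.04300083772097141
panel near [ 0.4243 -0.0163  0.058 ] [ 0.4244 -0.0163  0.0581]
panel top far [0.6502 0.0212 0.058 ] [0.6507 0.0217 0.0562]
chassis a [ 0.4204 -0.1709  0.084 ] [ 3.876e-01 -1.945e-01 -1.000e-04]
chassis b [ 0.6052 -0.1355  0.084 ] [ 0.6189 -0.1481  0.0098]
lever tab c [ 0.6572 -0.0398  0.044 ] [ 0.6584 -0.0394  0.04  ]
lip top [ 0.6592 -0.057   0.05  ] [ 0.6596 -0.0569  0.0487]
cell plus tip [ 0.4826 -0.0518  0.058 ] [ 0.4837 -0.0524  0.064 ]
seat plus [ 0.4979 -0.1137  0.0345] [ 0.4982 -0.1135  0.0363]
handle a [0.5904 0.0518 0.0435] [0.5905 0.0522 0.0425]
handle b [0.4825 0.0325 0.0435] [0.4822 0.0329 0.0422]
wall outer edge front [ 0.4748 -0.0284  0.038 ] [ 0.4746 -0.0282  0.0369]
wall outer rear [ 0.4953 -0.1417  0.038 ] [ 0.4949 -0.1421  0.0355]
wall inner [ 0.4951 -0.0832  0.038 ] [ 0.4938 -0.0832  0.0284]
hous near edge [ 0.6215 -0.06    0.044 ] [ 0.6265 -0.0586  0.0199]
```

```bash
python3 -m crank '[{"linear":[0.113,0.183,-0.6],"rot":[-0.12,0.66,0],"hand":0.48},{"linear":[0.113,0.183,-0.6],"rot":[-0.12,0.66,0],"hand":0.48},{"linear":[0.113,0.183,-0.6],"rot":[-0.12,0.66,0],"hand":0.48},{"linear":[0.113,0.183,-0.6],"rot":[0,0,0],"hand":0.48},{"linear":[0,0,0],"rot":[0,0,0],"hand":0.48}]'
python3 - <<'E'
from h import *
o=monitor.get_obs();print(o['clock'],o['tool_pos'],Rw(o).round(3).tolist())
s=snap('wrist','w2.png')
E
```

```text
clock: 2.65
tool_pos: [0.5034, -0.0388, 0.1027]
orientation: [-0.4, 80.4, -168.9]
force: [-0.5, -0.6, 0.4]
opening: 0.0443
2.65 [ 0.50341148 -0.03883712  0.10265802] [[-0.164, 0.201, -0.966], [-0.032, -0.98, -0.198], [-0.986, -0.001, 0.167]]
```

View pics/w2.png

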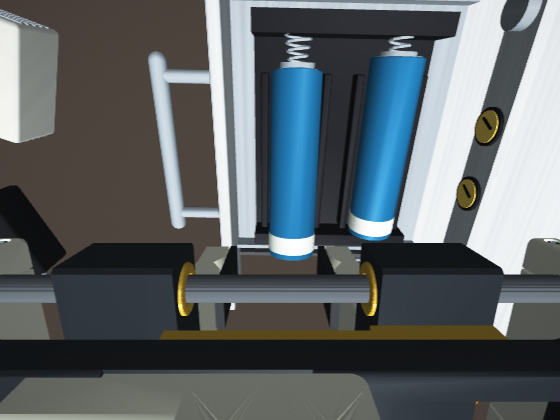

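Run:
```python
from h import *
s=snap('wrist'); im=s['image'];o=s['obs'];print(o['tool_pos'],o['qvel'].round(2))
hsv=cv2.cvtColor(im,cv2.COLOR_RGB2HSV)
m=cv2.inRange(hsv,(92,120,50),(112,255,255)); m[236:]=0
n,l,st,c=cv2.connectedComponentsWithStats(m)
for i in range(1,n):
    if st[i,4]<1000: continue
    P=[];lean=c[i][0]<330
    for v in range(st[i,1]+8,st[i,1]+st[i,3]-6,2):
        xs=np.where(l[v]==i)[0]; pts=[]
        for u in (xs.min()-.5,xs.max()+.5):
            z=0.0345
            if lean:
                for _ in range(4): p=onz(s,u,v,z); z=0.0345+(0.610-p[0])*0.175
            pts.append(onz(s,u,v,z))
        P.append(np.r_[(pts[0]+pts[1])/2, np.linalg.norm(pts[0]-pts[1])])
    P=np.array(P); k=np.polyfit(P[:,0],P[:,1],1); print(lean,'angle',np.degrees(np.arctan(k[0])),'width',P[:,3].mean(), 'y at .503,.55',np.polyval(k,[.503,.55]))
for u,v in [(296,100),(294,150),(293,200),(292,230),(292,250)]: print(dep(s,u,v).round(4))
print('tip',onz(s,292,258,.055).round(4))
```

```text
[ 0.50440249 -0.03907195  0.10429061] [-1.26 -2.41  1.43  0.75 -0.87  0.53]
False angle 10.494026571457761 width 0.03484615965285011 y at .503,.55 [-0.11448167 -0.1057758 ]
True angle 10.36712530490687 width 0.032763506134939606 y at .503,.55 [-0.05075402 -0.04215578]
[ 0.5871 -0.0353  0.0519]
[ 0.5582 -0.0404  0.0565]
[ 0.5269 -0.0465  0.0618]
[ 0.5074 -0.05    0.0669]
[ 0.4944 -0.0527  0.0708]
tip [ 0.4781 -0.0571  0.055 ]
```

```bash
python3 -m crank '[{"linear":[0,-0.2,0],"rot":[0,0,-0.24],"hand":0.48},{"linear":[0,0,0],"rot":[0,0,0],"hand":0.48}]'; python3 -m crank '[{"linear":[0,0,-0.3],"rot":[0,0,0],"hand":0.48},{"linear":[0,0,-0.3],"rot":[0,0,0],"hand":0.48},{"linear":[0,0,0],"rot":[0,0,0],"hand":0.48}]'
python3 - <<'E'
from h import *
o=monitor.get_obs();print(o['clock'],o['tool_pos'],Rw(o).round(3).tolist(),o['force'])
s=snap('wrist','w3.png')
E
```

```text
clock: 3.0
tool_pos: [0.5061, -0.0518, 0.1086]
orientation: [-0.3, 81.0, -170.0]
force: [0.7, -0.2, -0.4]
opening: 0.0427
clock: 3.38
tool_pos: [0.5076, -0.0531, 0.0756]
orientation: [-0.4, 81.4, -170.3]
force: [-0.8, -0.1, 0.2]
opening: 0.0419
3.375 [ 0.50759155 -0.05310436  0.07556192] [[-0.148, 0.177, -0.973], [-0.025, -0.984, -0.175], [-0.989, -0.001, 0.15]] [-0.79716579 -0.14081233  0.17174441]
```

View pics/w3.png

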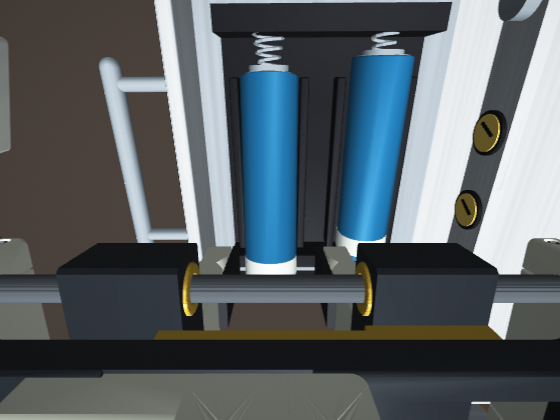

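```bash
python3 -m crank '[{"linear":[-0.03,0.012,-0.18],"rot":[0,0,0],"hand":0.48},{"linear":[-0.03,0.012,-0.18],"rot":[0,0,0],"hand":0.48},{"linear":[-0.02,0.01,-0.15],"rot":[0,0,0],"hand":0.48},{"linear":[0,0,0],"rot":[0,0,0],"hand":0.48}]'
python3 - <<'E'
from h import *
s=snap('wrist','w4.png');snap('side','s4.png');print(monitor.get_obs()['tool_pos'],monitor.get_obs()['force'])
E
```

```text
clock: 3.92
tool_pos: [0.5039, -0.0509, 0.0454]
orientation: [-0.4, 81.6, -170.3]
force: [-0.0, -0.4, 0.4]
opening: 0.0421
[ 0.50454067 -0.05087457  0.04607742] [-0.57720762  0.05100593  0.10920782]
```

View pics/w4.png

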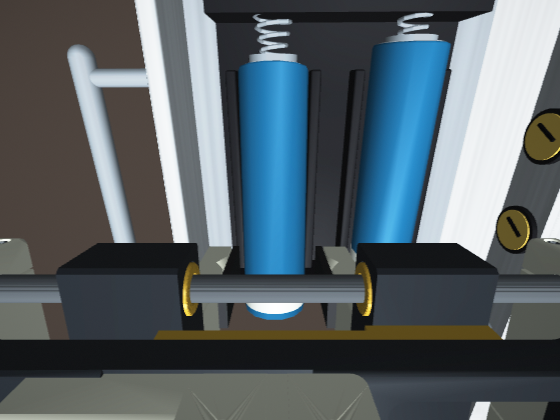

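The cell is centred between the fingers (columns 245–307), so I close the gripper.

```bash
python3 -m crank '[{"linear":[0,0,0],"rot":[0,0,0],"hand":0},{"linear":[0,0,0],"rot":[0,0,0],"hand":0},{"linear":[0,0,0],"rot":[0,0,0],"hand":0}]'
python3 - <<'E'
from h import *
s=snap('wrist','w5.png');print(monitor.get_obs()['tool_pos'],monitor.get_obs()['force'])
E
```

```text
clock: 4.4
tool_pos: [0.505, -0.0508, 0.0465]
orientation: [-0.4, 81.8, -170.2]
force: [-0.4, -0.8, -1.4]
opening: 0.032
[ 0.50497207 -0.05079093  0.04651451] [ 0.5309105  -0.32108133 -0.83631489]
```

View pics/w5.png

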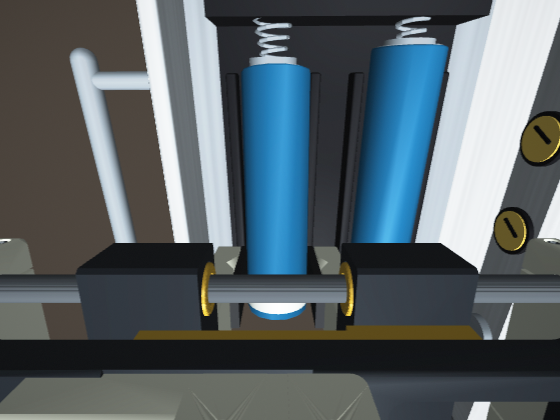

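```bash
python3 -m crank '[{"linear":[0.06,0.011,0],"rot":[0,0,0],"hand":0},{"linear":[0.06,0.011,0],"rot":[0,0,0],"hand":0},{"linear":[0.05,0.009,0],"rot":[0,0,0],"hand":0},{"linear":[0,0,0],"rot":[0,0,0],"hand":0}]'
python3 - <<'E'
from h import *
s=snap('wrist','w6.png');print(monitor.get_obs()['tool_pos'],monitor.get_obs()['force'],monitor.get_obs()['opening'])
E
```

```text
clock: 4.95
tool_pos: [0.5105, -0.0499, 0.0455]
orientation: [-0.5, 81.2, -170.4]
force: [-3.0, 0.7, 0.8]
opening: 0.0325
[ 0.51052805 -0.04991146  0.04548635] [-3.69952924  1.20967641  0.91235781] 0.03225303776113665
```

View pics/w6.png

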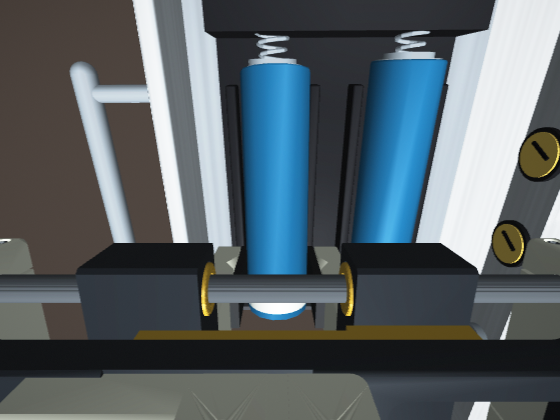

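The spring is now compressing (front coil at (270,45) is shorter) and the cell is still held. I continue pushing.

```bash
python3 -m crank '[{"linear":[0.06,0.011,0],"rot":[0,0,0],"hand":0},{"linear":[0.06,0.011,0],"rot":[0,0,0],"hand":0},{"linear":[0.05,0.009,0],"rot":[0,0,0],"hand":0}]'
python3 - <<'E'
from h import *
s=snap('wrist','w7.png');snap('side','s7.png');print(monitor.get_obs()['tool_pos'],monitor.get_obs()['force'],monitor.get_obs()['opening'])
E
```

```text
clock: 5.38
tool_pos: [0.5144, -0.0492, 0.0445]
orientation: [-0.7, 80.5, -170.6]
force: [-9.6, -0.4, 1.8]
opening: 0.0324
[ 0.51460724 -0.04917369  0.04447357] [-8.19479266 -0.84630777  2.72227489] 0.03249268355711368
```

View pics/w7.png

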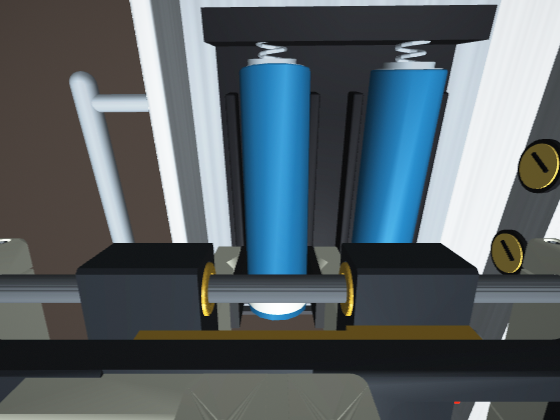

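```bash
python3 -m crank '[{"linear":[0.05,0.009,-0.06],"rot":[0.08,-0.45,0],"hand":0},{"linear":[0.05,0.009,-0.06],"rot":[0.08,-0.45,0],"hand":0}]'
python3 - <<'E'
from h import *
s=snap('wrist','w8.png');print(monitor.get_obs()['tool_pos'],monitor.get_obs()['force'],monitor.get_obs()['opening'])
E
```

```text
clock: 5.72
tool_pos: [0.5148, -0.0492, 0.0356]
orientation: [-1.4, 84.5, -171.4]
force: [-11.3, -1.8, 1.7]
opening: 0.0325
[ 0.5144732  -0.04927505  0.03527162] [-9.04878457 -0.52326767  1.02746408] 0.03216843097916122
```

View pics/w8.png

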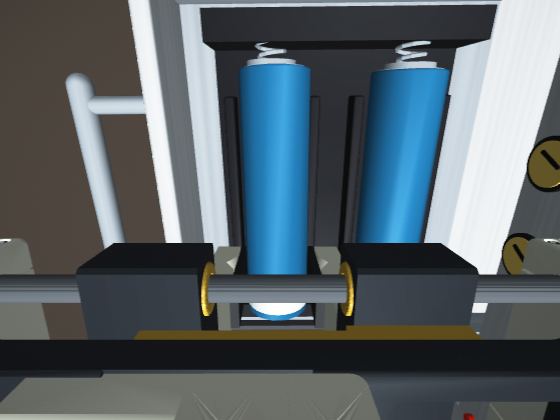

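The + end has dropped past the wall top with little vertical force. I lower a little more and level the tool.

```bash
python3 -m crank '[{"linear":[0.05,0.009,-0.02],"rot":[0.08,-0.45,0],"hand":0},{"linear":[0.05,0.009,-0.02],"rot":[0.08,-0.45,0],"hand":0}]'
python3 - <<'E'
from h import *
s=snap('wrist','w9.png');snap('side','s9.png');print(monitor.get_obs()['tool_pos'],monitor.get_obs()['force'],monitor.get_obs()['opening'])
s=snap('side');cv2.imwrite('pics/s9c.png',cv2.resize(s['image'][170:270,220:360,::-1],None,fx=5,fy=5,interpolation=cv2.INTER_CUBIC))
E
```

```text
clock: 6.02
tool_pos: [0.5156, -0.0494, 0.032]
orientation: [-6.4, 88.7, -176.4]
force: [-16.3, -0.9, 25.4]
opening: 0.0325
[ 0.51561133 -0.04945136  0.03228108] [-11.02347793  -2.01949621   7.51538612] 0.0321554608897954
```

View pics/w9.png

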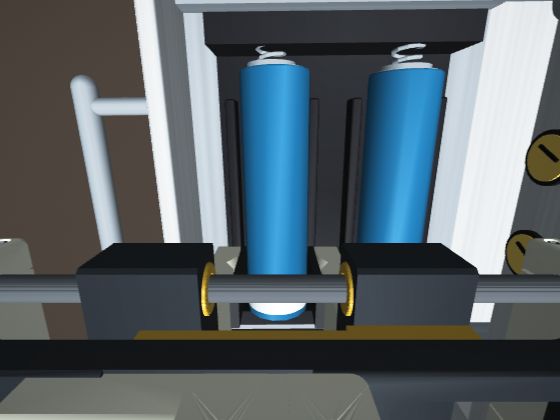

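View pics/s9c.png

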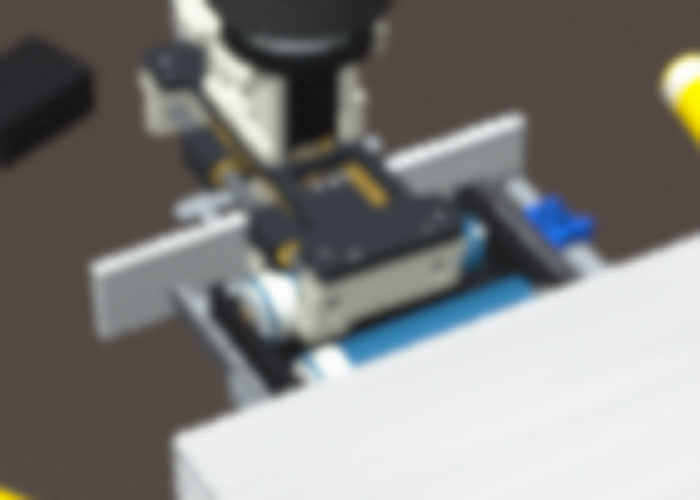

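```bash
python3 -m crank '[{"linear":[0,0,0],"rot":[0,0,0],"hand":0.48},{"linear":[0,0,0],"rot":[0,0,0],"hand":0.48},{"linear":[0,0,0.3],"rot":[0,0,0],"hand":0.48},{"linear":[-0.2,-0.04,0.6],"rot":[0,0,0],"hand":0.4},{"linear":[-0.6,-0.1,0.8],"rot":[0,0,0],"hand":0.3},{"linear":[-0.3,-0.05,0.5],"rot":[0,0,0],"hand":0.2},{"linear":[0,0,0],"rot":[0,0,0],"hand":0}]'
python3 - <<'E'
from h import *
s=snap('wrist','w10.png');print(s['obs']['tool_pos'],s['obs']['force'],s['obs']['opening'],Rw(s['obs']).round(3).tolist())
im=s['image'];hsv=cv2.cvtColor(im,cv2.COLOR_RGB2HSV)
m=cv2.inRange(hsv,(92,120,50),(112,255,255)); m[236:]=0
n,l,st,c=cv2.connectedComponentsWithStats(m)
for i in range(1,n):
    if st[i,4]<800: continue
    print(st[i])
    for v in range(st[i,1]+4,st[i,1]+st[i,3]-3,12):
        u=np.where(l[v]==i)[0].mean(); print(v,round(u,1),dep(s,u,v).round(4))
E
```

```text
clock: 7.05
tool_pos: [0.4546, -0.0598, 0.1698]
orientation: [-10.6, 89.4, 179.4]
force: [-0.2, -0.3, -0.1]
opening: 0.0129
[ 0.45461583 -0.05977195  0.16980778] [-0.15060613 -0.27359655 -0.07468543] 0.012931291204574582 [[-0.011, 0.174, -0.985], [0.0, -0.985, -0.174], [-1.0, -0.002, 0.01]]
[ 325   15   45  135 5035]
19 350.5 [ 0.6181 -0.092   0.0498]
31 348.5 [ 0.6098 -0.0925  0.0491]
43 348.0 [ 0.6009 -0.0939  0.0506]
55 347.5 [ 0.5928 -0.096   0.0483]
67 346.5 [ 0.5833 -0.0969  0.0506]
79 346.5 [ 0.5743 -0.0989  0.0513]
91 345.5 [ 0.5653 -0.1006  0.0497]
103 345.0 [ 0.5558 -0.1023  0.0502]
115 344.0 [ 0.5461 -0.1037  0.0504]
127 343.5 [ 0.5364 -0.1058  0.049 ]
139 343.0 [ 0.5263 -0.1075  0.0503]
[ 258   16   39  135 4954]
20 277.0 [ 0.6071 -0.0344  0.051 ]
32 277.0 [ 0.599  -0.0358  0.0501]
44 277.5 [ 0.5907 -0.0376  0.049 ]
56 277.5 [ 0.5817 -0.0392  0.0503]
68 277.5 [ 0.5729 -0.0407  0.05  ]
80 277.5 [ 0.5638 -0.0423  0.0505]
92 278.0 [ 0.5547 -0.0443  0.0495]
104 277.5 [ 0.5451 -0.0456  0.0504]
116 277.5 [ 0.5355 -0.0472  0.0498]
128 277.5 [ 0.5256 -0.049   0.0509]
140 278.0 [ 0.5157 -0.0512  0.0506]
```

View pics/w10.png

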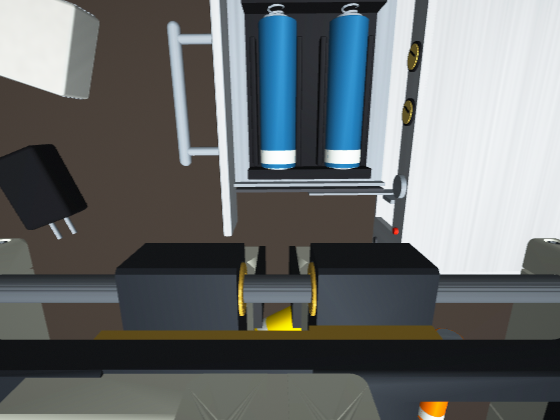

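Both cells now lie at the same height (tops 0.050) with their ends level at row ~165, so the cell is home. Next is the lever; I close the fingers and look from nearby.

```bash
python3 -m crank '[{"linear":[0.6,0.06,-0.1],"rot":[0,0,0],"hand":0},{"linear":[0.6,0.07,-0.1],"rot":[0,0,0],"hand":0},{"linear":[0.6,0.07,-0.1],"rot":[0,0,0],"hand":0},{"linear":[0.4,0.04,0],"rot":[0,0,0],"hand":0},{"linear":[0,0,0],"rot":[0,0,0],"hand":0},{"linear":[0,0,0],"rot":[0,0,0],"hand":0}]'
python3 - <<'E'
from h import *
s=snap('wrist','w11.png');print(s['obs']['tool_pos'],s['obs']['opening'],Rw(s['obs']).round(3).tolist())
im=s['image'];hsv=cv2.cvtColor(im,cv2.COLOR_RGB2HSV)
m=cv2.inRange(hsv,(108,150,60),(125,255,255)); m[240:]=0
n,l,st,c=cv2.connectedComponentsWithStats(m)
for i in range(1,n):
    if st[i,4]<150: continue
    print(st[i],c[i],dep(s,*c[i]).round(4))
E
```

```text
clock: 7.85
tool_pos: [0.5922, -0.0443, 0.1421]
orientation: [-7.4, 89.0, -177.4]
force: [-0.4, 0.5, -0.4]
opening: 0.0001
[ 0.59221025 -0.0443171   0.1421061 ] 0.00011706483213497313 [[-0.018, 0.174, -0.985], [-0.001, -0.985, -0.174], [-1.0, -0.002, 0.017]]
[266 122  42  25 327] [286.39755352 132.93577982] [ 0.6601 -0.0414  0.0418]
```

View pics/w11.png

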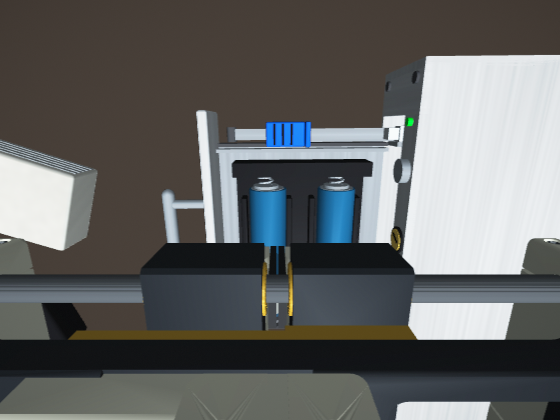

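Run:
```python
from h import *
s=snap('wrist');im=s['image']
cv2.imwrite('pics/w11c.png',cv2.resize(im[100:190,210:410,::-1],None,fx=4,fy=4,interpolation=cv2.INTER_CUBIC))
ex=np.array([.177,-.984,0]);ey=np.array([.984,.177,0]);bf=np.array([.548,-.0434,0.0345])
for u in (262,266,268,275,285,295,303,306,309,312):
  for v in (125,134,144):
    p=dep(s,u,v); d=p-bf; print((u,v),p.round(4),'bay',np.round([d@ex,d@ey],4))
for u,v in [(290,150),(290,155),(290,165),(250,135),(330,135)]:
    p=dep(s,u,v); d=p-bf; print((u,v),p.round(4),'bay',np.round([d@ex,d@ey],4))
```

```text
(262, 125) [ 0.6621 -0.0187 -0.0016] bay [-0.0041  0.1167]
(262, 134) [ 0.6555 -0.0217  0.0361] bay [-0.0023  0.1097]
(262, 144) [ 0.6473 -0.0228  0.0331] bay [-0.0027  0.1013]
(266, 125) [ 0.6633 -0.024   0.0413] bay [0.0013 0.1169]
(266, 134) [ 0.6563 -0.0251  0.0403] bay [0.0011 0.1098]
(266, 144) [ 0.6485 -0.0264  0.0416] bay [0.0011 0.1019]
(268, 125) [ 0.6636 -0.0256  0.041 ] bay [0.0029 0.1169]
(268, 134) [ 0.6566 -0.0267  0.0402] bay [0.0028 0.1098]
(268, 144) [ 0.6488 -0.028   0.0418] bay [0.0027 0.1019]
(275, 125) [ 0.6645 -0.0312  0.0393] bay [0.0086 0.1168]
(275, 134) [ 0.6575 -0.0324  0.0399] bay [0.0085 0.1097]
(275, 144) [ 0.6497 -0.0337  0.0415] bay [0.0085 0.1018]
(285, 125) [ 0.6659 -0.0392  0.0408] bay [0.0167 0.1168]
(285, 134) [ 0.6589 -0.0405  0.0392] bay [0.0168 0.1097]
(285, 144) [ 0.6511 -0.0419  0.0407] bay [0.0167 0.1017]
(295, 125) [ 0.6673 -0.0472  0.0409] bay [0.0248 0.1167]
(295, 134) [ 0.6603 -0.0486  0.0391] bay [0.025  0.1096]
(295, 144) [ 0.6526 -0.05    0.0417] bay [0.025  0.1017]
(303, 125) [ 0.6684 -0.0536  0.0409] bay [0.0313 0.1167]
(303, 134) 
[... 202 characters left out ...]
0.0332 0.1099]
(306, 144) [ 0.6544 -0.0582  0.0487] bay [0.0334 0.1021]
(309, 125) [ 0.6692 -0.0577  0.048 ] bay [0.0355 0.1167]
(309, 134) [ 0.6625 -0.059   0.049 ] bay [0.0356 0.1099]
(309, 144) [ 0.6549 -0.0606  0.0487] bay [0.0358 0.1021]
(312, 125) [ 0.6702 -0.0652 -0.    ] bay [0.0431 0.1164]
(312, 134) [ 0.6627 -0.0628  0.0355] bay [0.0394 0.1094]
(312, 144) [ 0.6545 -0.065   0.0317] bay [0.0401 0.101 ]
(290, 150) [ 0.6461 -0.0475  0.0292] bay [0.0214 0.0958]
(290, 155) [ 0.6408 -0.0489  0.017 ] bay [0.0219 0.0903]
(290, 165) [ 0.6351 -0.049   0.0434] bay [0.0209 0.0847]
(250, 135) [ 0.653  -0.0118  0.0352] bay [-0.0125  0.1089]
(330, 135) [ 0.6645 -0.0777  0.036 ] bay [0.0544 0.1085]
```

View pics/w11c.png

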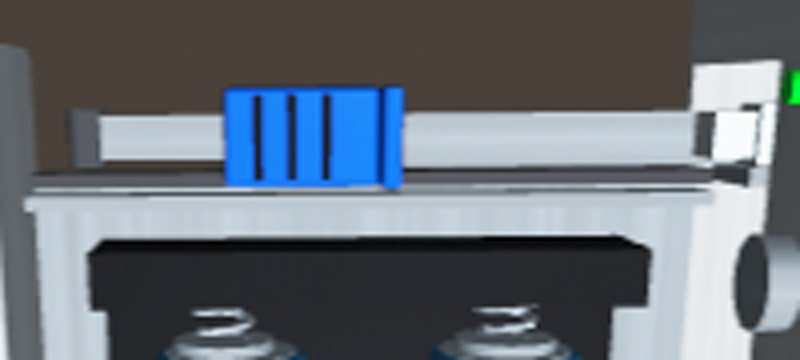

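```bash
python3 -m crank '[{"linear":[0.36,0.075,-0.2],"rot":[0,0,0],"hand":0},{"linear":[0.36,0.075,-0.4],"rot":[0,0,0],"hand":0},{"linear":[0.36,0.075,-0.4],"rot":[0,0,0],"hand":0},{"linear":[0,0,-0.2],"rot":[0,0,0],"hand":0},{"linear":[0,0,0],"rot":[0,0,0],"hand":0}]'
python3 - <<'E'
from h import *
s=snap('wrist','w12.png');o=s['obs'];print(o['tool_pos'],Rw(o).round(3).tolist())
E
```

```text
clock: 8.57
tool_pos: [0.6569, -0.0305, 0.0716]
orientation: [-12.4, 89.3, 177.7]
force: [-0.5, 0.2, -0.3]
opening: 0.0011
[ 0.65685649 -0.03052633  0.07157696] [[-0.012, 0.174, -0.985], [0.001, -0.985, -0.174], [-1.0, -0.003, 0.012]]
```

View pics/w12.png

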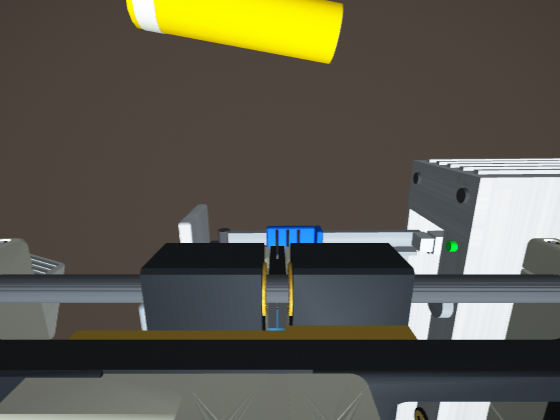

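```bash
python3 -m crank '[{"linear":[0.02,-0.01,-0.3],"rot":[0,0,0],"hand":0},{"linear":[0,0,-0.1],"rot":[0,0,0],"hand":0},{"linear":[0,0,-0.06],"rot":[0,0,0],"hand":0},{"linear":[0,0,0],"rot":[0,0,0],"hand":0}]'
python3 - <<'E'
from h import *
for n,(a,b,c,d) in {'scene':(230,190,340,280),'side':(280,150,390,240)}.items():
    s=snap(n); cv2.imwrite(f'pics/{n}13.png',cv2.resize(s['image'][b:d,a:c,::-1],None,fx=6,fy=6,interpolation=cv2.INTER_CUBIC))
E
```

```text
clock: 9.12
tool_pos: [0.6586, -0.0312, 0.0459]
orientation: [-19.2, 89.5, 170.8]
force: [1.0, 0.1, 0.1]
opening: 0.0006
```

View pics/scene13.png

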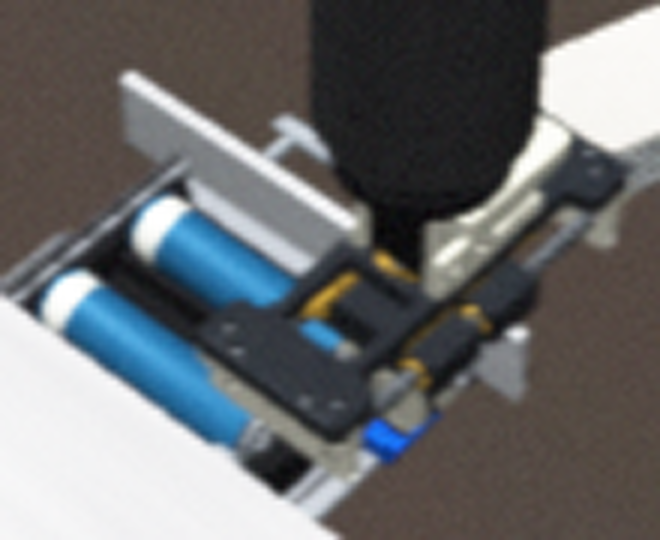

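View pics/side13.png

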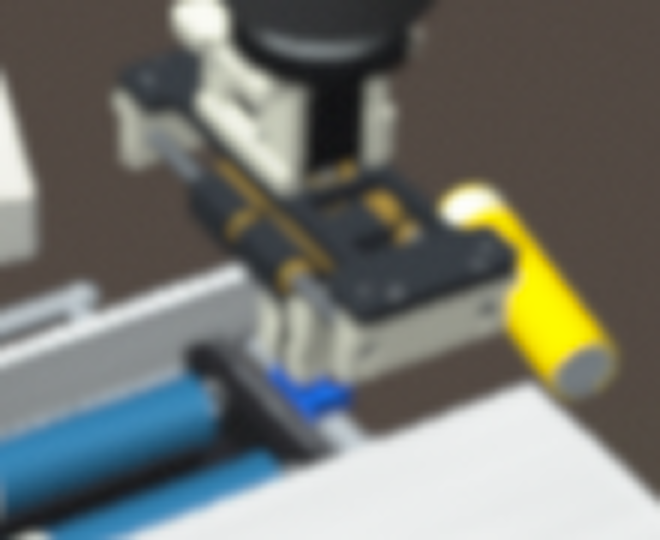

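```bash
python3 -m crank '[{"linear":[0.008,-0.05,0],"rot":[0,0,0],"hand":0},{"linear":[0.0,0,-0.06],"rot":[0,0,0],"hand":0},{"linear":[0,0,-0.06],"rot":[0,0,0],"hand":0},{"linear":[0,0,-0.06],"rot":[0,0,0],"hand":0}]'
python3 -m crank '[{"linear":[0,0,-0.06],"rot":[0,0,0],"hand":0},{"linear":[0,0,-0.06],"rot":[0,0,0],"hand":0}]'
```

```text
clock: 9.72
tool_pos: [0.6605, -0.0348, 0.0371]
orientation: [-18.6, 89.7, 171.5]
force: [-2.9, -1.7, 9.4]
opening: 0.0004
clock: 9.98
tool_pos: [0.661, -0.0359, 0.0359]
orientation: [18.5, 89.8, -151.2]
force: [-12.1, -1.5, 33.0]
opening: 0.0002
```

The lever is pressed to its stop (force rose at z 0.036). I push in along the bay x axis, holding lightly down.

```bash
python3 -m crank '[{"linear":[0.01,-0.08,-0.03],"rot":[0,0,0],"hand":0},{"linear":[0.012,-0.1,-0.03],"rot":[0,0,0],"hand":0},{"linear":[0.012,-0.1,-0.03],"rot":[0,0,0],"hand":0}]'
python3 - <<'E'
from h import *
s=snap('scene'); cv2.imwrite('pics/scene14.png',cv2.resize(s['image'][190:280,230:340,::-1],None,fx=6,fy=6,interpolation=cv2.INTER_CUBIC))
E
```

```text
clock: 10.35
tool_pos: [0.6638, -0.0524, 0.0367]
orientation: [113.8, 89.9, -55.8]
force: [-4.6, 2.1, 12.6]
opening: 0.0006
```

View pics/scene14.png

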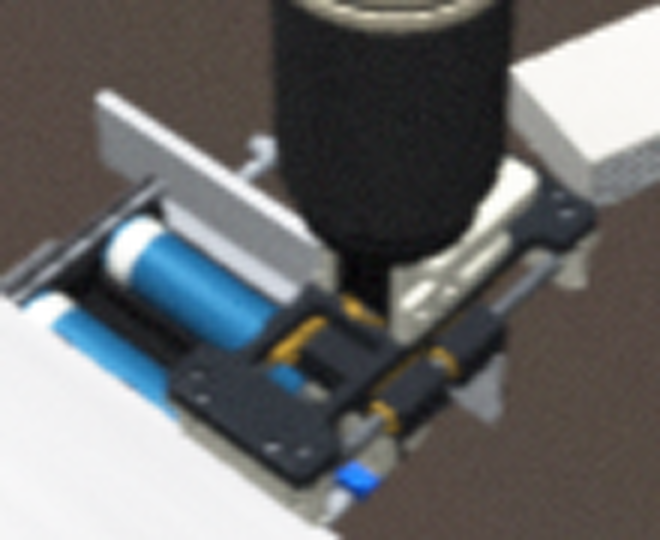

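The tray is going in (the panel and cells have shifted toward the chassis). A little more with the lever held.

```bash
python3 -m crank '[{"linear":[0.01,-0.12,-0.03],"rot":[0,0,0],"hand":0},{"linear":[0.015,-0.12,-0.03],"rot":[0,0,0],"hand":0},{"linear":[0.015,-0.1,-0.02],"rot":[0,0,0],"hand":0},{"linear":[0,0,0],"rot":[0,0,0],"hand":0}]'
python3 -m crank '[{"linear":[-0.01,0.06,0.15],"rot":[0,0,0],"hand":0},{"linear":[-0.03,0.2,0.7],"rot":[0,0,0],"hand":0},{"linear":[-0.15,0.9,0.6],"rot":[0,0,0],"hand":0},{"linear":[-0.15,0.9,0.4],"rot":[0,0,0],"hand":0},{"linear":[0,0,0],"rot":[0,0,0],"hand":0}]'
python3 - <<'E'
from h import *
s=snap('scene','sc15.png'); cv2.imwrite('pics/scene15.png',cv2.resize(s['image'][190:290,200:340,::-1],None,fx=5,fy=5,interpolation=cv2.INTER_CUBIC))
snap('side','si15.png');snap('wrist','w15.png')
E
```

```text
clock: 10.9
tool_pos: [0.6679, -0.0739, 0.0378]
orientation: [147.2, 89.6, -22.3]
force: [-1.8, -2.1, 6.9]
opening: 0.0004
clock: 11.52
tool_pos: [0.6466, 0.0519, 0.1511]
orientation: [158.0, 89.7, -11.6]
force: [0.1, -0.9, -1.1]
opening: 0.0005
```

View pics/scene15.png

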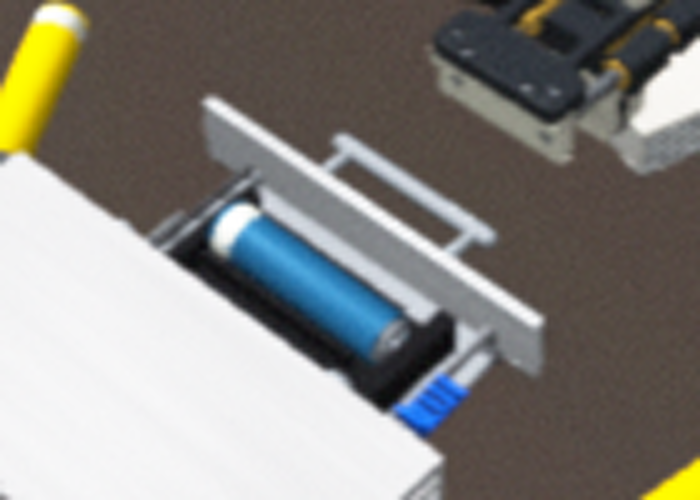

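View pics/si15.png

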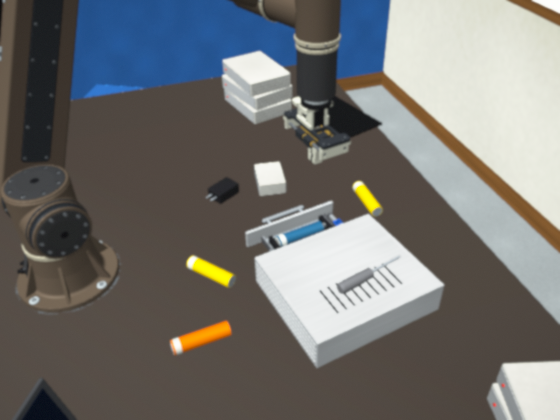

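View pics/w15.png

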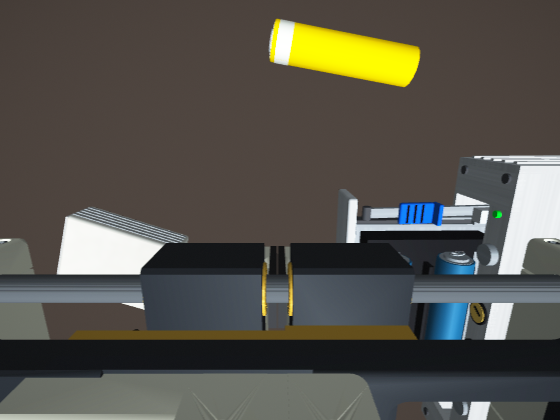

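The tray is in ~40 mm. The lever tab stays down and the rear cell has cleared the opening. Next I find the handle and the bystanders.

Run:
```python
from h import *
s=snap('scene')
for n,u,v,z in [('ha',269,219,.0435),('hb',297.4,237.6,.0435),('panel a',241,210,.058),('panel b',308,254,.058),('logger near',334,223,0.0),('logger left',316,206,.04),('logger corner top',333,212,.04),('adapter r',318,181,.034),('adapter bot',312,194,.0),('adapter bl',291,187,.0)]:
    print(n,onz(s,u,v,z).round(4),dep(s,u,v).round(4))
s=snap('side')
for n,u,v,z in [('ha',264,220,.0435),('hb',302,209,.0435),('logger near l',260,194,0),('logger near r',286,190,0.),('adapter',226,199,.0)]:
    print('side',n,onz(s,u,v,z).round(4),dep(s,u,v).round(4))
```

```text
ha [ 0.4984 -0.0116  0.0435] [ 0.4941 -0.0085  0.0377]
hb [0.6029 0.0085 0.0435] [0.6001 0.0109 0.0391]
panel a [ 0.4314 -0.0616  0.058 ] [ 0.4306 -0.0611  0.057 ]
panel b [ 0.6738 -0.0132  0.058 ] [ 0.6742 -0.0136  0.0587]
logger near [0.5977 0.1532 0.    ] [ 0.5944  0.1568 -0.0054]
logger left [0.5399 0.1304 0.04  ] [0.6632 0.0146 0.2151]
logger corner top [0.5889 0.1535 0.04  ] [0.5881 0.1543 0.0388]
adapter r [0.4573 0.2095 0.034 ] [0.6425 0.0353 0.272 ]
adapter bot [0.4643 0.1809 0.    ] [0.6409 0.0195 0.2362]
adapter bl [0.399  0.1489 0.    ] [0.4019 0.1465 0.0036]
side ha [ 0.4884 -0.0127  0.0435] [ 0.4889 -0.0106  0.0417]
side hb [ 0.5942 -0.0029  0.0435] [0.6002 0.0135 0.0293]
side logger near l [0.5233 0.1504 0.    ] [0.5213 0.1424 0.0063]
side logger near r [0.5986 0.1437 0.    ] [ 5.988e-01  1.443e-01 -5.000e-04]
side adapter [0.4269 0.1601 0.    ] [0.4264 0.157  0.0024]
```

```bash
python3 -m crank '[{"linear":[-0.6,-0.08,0],"rot":[0,0,0],"hand":0},{"linear":[-0.6,-0.08,0],"rot":[0,0,0],"hand":0},{"linear":[-0.57,-0.08,-0.3],"rot":[0,0,0],"hand":0},{"linear":[0,0,-0.6],"rot":[0,0,0],"hand":0},{"linear":[0,0,0],"rot":[0,0,0],"hand":0}]'
python3 - <<'E'
from h import *
snap('wrist','w16.png')
E
```

```text
clock: 12.4
tool_pos: [0.5346, 0.026, 0.0882]
orientation: [31.3, 89.5, -139.1]
force: [-0.0, 0.4, 0.8]
opening: 0.0002
```

View pics/w16.png

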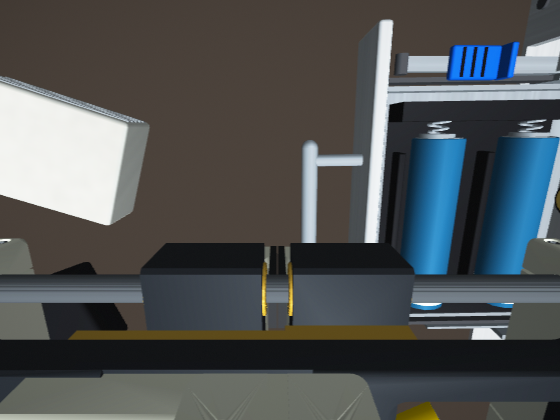

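```bash
python3 -m crank '[{"linear":[0.1,0.18,0],"rot":[0,0,0],"hand":0},{"linear":[0,0,-0.4],"rot":[0,0,0],"hand":0},{"linear":[0,0,-0.35],"rot":[0,0,0],"hand":0},{"linear":[0,0,-0.1],"rot":[0,0,0],"hand":0},{"linear":[0,0,0],"rot":[0,0,0],"hand":0}]'
python3 - <<'E'
from h import *
s=snap('scene'); cv2.imwrite('pics/scene17.png',cv2.resize(s['image'][180:280,220:360,::-1],None,fx=5,fy=5,interpolation=cv2.INTER_CUBIC))
E
```

```text
clock: 13.08
tool_pos: [0.5498, 0.0405, 0.0432]
orientation: [137.8, 89.7, -32.6]
force: [-0.1, -0.2, 0.7]
opening: 0.0004
```

View pics/scene17.png

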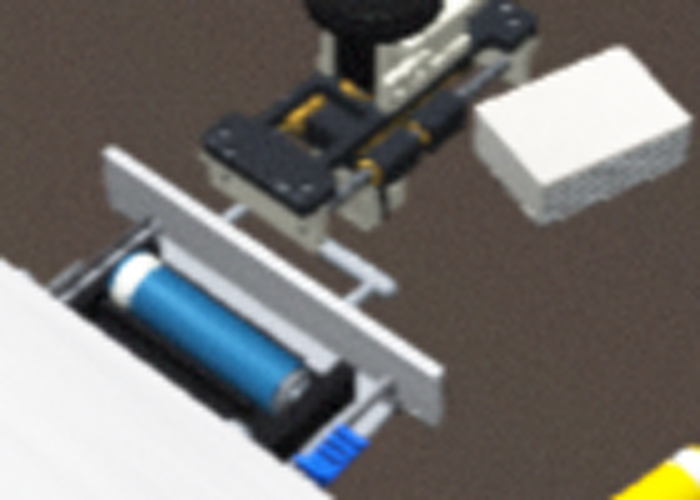

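```bash
python3 -m crank '[{"linear":[0,0,-0.16],"rot":[0,0,0],"hand":0},{"linear":[0.01,-0.07,-0.02],"rot":[0,0,0],"hand":0},{"linear":[0.018,-0.1,0],"rot":[0,0,0],"hand":0},{"linear":[0.018,-0.1,0],"rot":[0,0,0],"hand":0},{"linear":[0.018,-0.1,0],"rot":[0,0,0],"hand":0}]'
python3 -m crank '[{"linear":[0.018,-0.1,0],"rot":[0,0,0],"hand":0},{"linear":[0.025,-0.15,0],"rot":[0,0,0],"hand":0},{"linear":[0.025,-0.15,0],"rot":[0,0,0],"hand":0},{"linear":[0.025,-0.15,0],"rot":[0,0,0],"hand":0}]'
python3 - <<'E'
from h import *
s=snap('scene'); cv2.imwrite('pics/scene18.png',cv2.resize(s['image'][180:280,220:360,::-1],None,fx=5,fy=5,interpolation=cv2.INTER_CUBIC))
E
```

```text
clock: 13.75
tool_pos: [0.555, 0.0181, 0.0336]
orientation: [163.5, 89.5, -6.9]
force: [-1.0, 3.7, -1.7]
opening: 0.0007
clock: 14.25
tool_pos: [0.5613, -0.0165, 0.0337]
orientation: [169.7, 89.5, -0.7]
force: [-0.4, 4.3, -2.0]
opening: 0.0004
```

View pics/scene18.png

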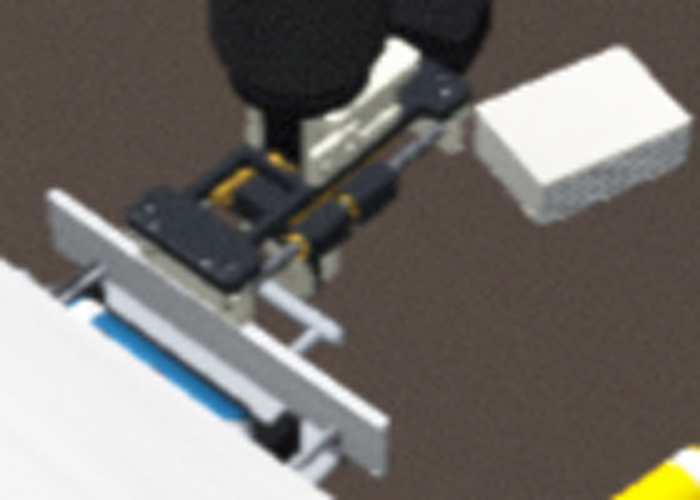

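The tray moves in smoothly at ~4 N. I keep pushing.

```bash
python3 -m crank '[{"linear":[0.025,-0.15,0],"rot":[0,0,0],"hand":0},{"linear":[0.025,-0.15,0],"rot":[0,0,0],"hand":0},{"linear":[0.025,-0.15,0],"rot":[0,0,0],"hand":0},{"linear":[0.025,-0.15,0],"rot":[0,0,0],"hand":0},{"linear":[0.018,-0.1,0],"rot":[0,0,0],"hand":0}]'
python3 - <<'E'
from h import *
s=snap('scene'); cv2.imwrite('pics/scene19.png',cv2.resize(s['image'][190:290,200:340,::-1],None,fx=5,fy=5,interpolation=cv2.INTER_CUBIC))
E
```

```text
clock: 14.92
tool_pos: [0.5693, -0.062, 0.0339]
orientation: [168.6, 89.4, -1.8]
force: [0.6, 4.1, -1.3]
opening: 0.0005
```

View pics/scene19.png

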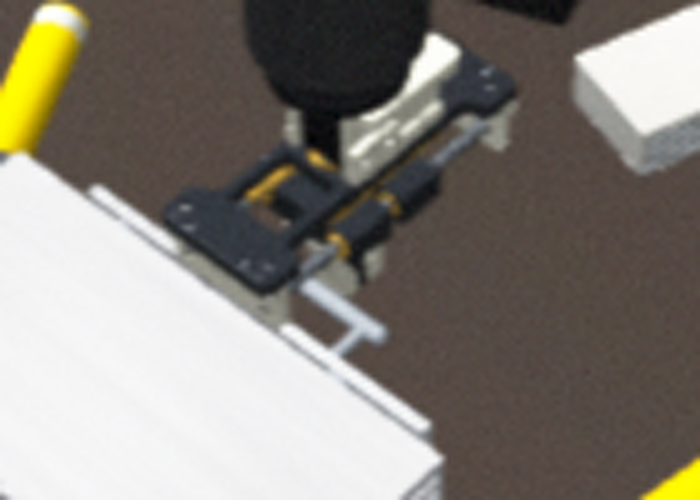

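```bash
python3 -m crank '[{"linear":[0.018,-0.1,0],"rot":[0,0,0],"hand":0},{"linear":[0.018,-0.1,0],"rot":[0,0,0],"hand":0}]'; python3 -m crank '[{"linear":[0.014,-0.08,0],"rot":[0,0,0],"hand":0}]';python3 -m crank '[{"linear":[0.01,-0.06,0],"rot":[0,0,0],"hand":0}]'
```

```text
clock: 15.22
tool_pos: [0.5714, -0.0751, 0.0339]
orientation: [167.1, 89.5, -3.3]
force: [0.4, 3.0, -0.8]
opening: 0.0002
clock: 15.35
tool_pos: [0.5724, -0.0802, 0.0339]
orientation: [167.4, 89.5, -3.0]
force: [0.9, 3.3, -0.8]
opening: 0.001
clock: 15.48
tool_pos: [0.5726, -0.0813, 0.0336]
orientation: [-170.7, 89.4, 18.9]
force: [-8.1, 37.8, 6.3]
opening: -0.0001
```

The force jump to 38 N means the panel met the instrument. I ease off and retreat, then check.

```bash
python3 -m crank '[{"linear":[0.003,-0.02,0],"rot":[0,0,0],"hand":0},{"linear":[-0.01,0.06,0],"rot":[0,0,0],"hand":0},{"linear":[-0.04,0.25,0],"rot":[0,0,0],"hand":0},{"linear":[-0.04,0.25,0.3],"rot":[0,0,0],"hand":0},{"linear":[-0.05,0.3,0.8],"rot":[0,0,0],"hand":0},{"linear":[-0.5,0.5,0.9],"rot":[0,0,0],"hand":0},{"linear":[-0.8,0.4,0.6],"rot":[0,0,0],"hand":0},{"linear":[-0.5,0,0],"rot":[0,0,0],"hand":0},{"linear":[0,0,0],"rot":[0,0,0],"hand":0}]'
python3 - <<'E'
from h import *
s=snap('scene','sc20.png'); cv2.imwrite('pics/scene20.png',cv2.resize(s['image'][190:290,200:340,::-1],None,fx=5,fy=5,interpolation=cv2.INTER_CUBIC))
snap('side','si20.png')
w=snap('wrist','w20.png')
E
```

```text
clock: 16.6
tool_pos: [0.4574, 0.0256, 0.193]
orientation: [-168.7, 89.2, 20.9]
force: [-0.4, 0.5, -0.3]
opening: 0.0005
```

View pics/scene20.png

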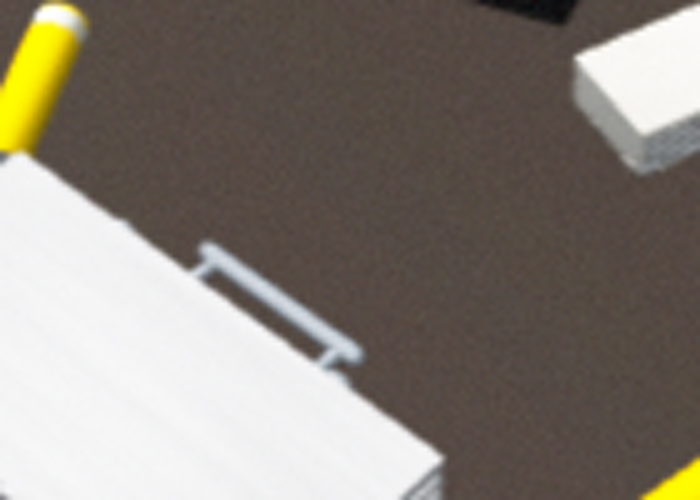

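View pics/si20.png

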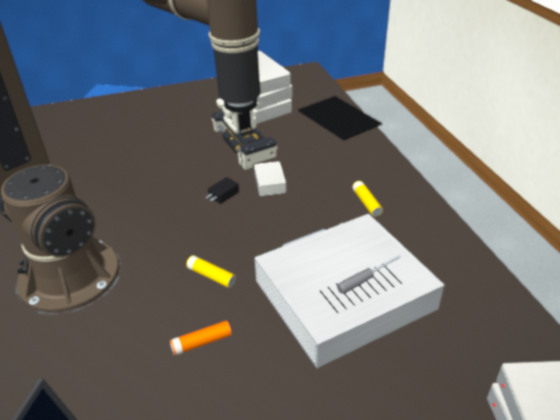

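View pics/w20.png

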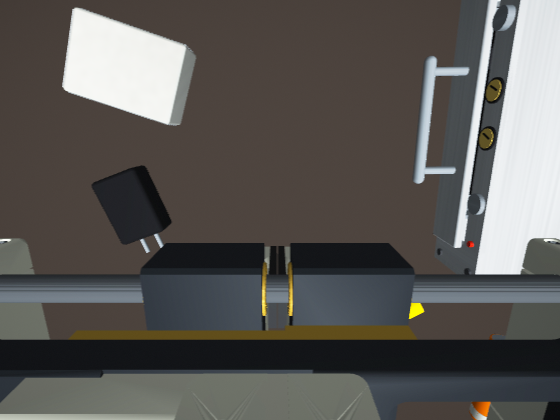

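Run:
```python
from h import *
s=snap('wrist');cv2.imwrite('pics/w20c.png',cv2.resize(s['image'][0:250,390:530,::-1],None,fx=2.4,fy=2.4,interpolation=cv2.INTER_CUBIC))
ex=np.array([.177,-.984,0]);ey=np.array([.984,.177,0]);bf=np.array([.548,-.0434,0.0345])
for n,u,v in [('bar',423,130),('bar',427,90),('bar',420,165)]:
    p=dep(s,u,v); q=onz(s,u,v,.0435); print(n,p.round(4),'bayx',round((p-bf)@ex,4),round((q-bf)@ex,4))
for v in (100,150,200):
    print(v,[(u,round((dep(s,u,v)-bf)@ex,4),round(dep(s,u,v)[2],3)) for u in range(455,500,4)])
```

```text
bar [ 0.5552 -0.104   0.0424] bayx 0.0609 0.0604
bar [ 0.5909 -0.0972  0.0428] bayx 0.0605 0.0602
bar [ 0.522  -0.1106  0.0426] bayx 0.0616 0.0612
100 [(455, np.float64(0.0982), np.float64(0.024)), (459, np.float64(0.0985), np.float64(0.031)), (463, np.float64(0.0979), np.float64(0.039)), (467, np.float64(0.0979), np.float64(0.045)), (471, np.float64(0.0984), np.float64(0.051)), (475, np.float64(0.0985), np.float64(0.057)), (479, np.float64(0.1023), np.float64(0.057)), (483, np.float64(0.1255), np.float64(0.026)), (487, np.float64(0.104), np.float64(0.065)), (491, np.float64(0.1029), np.float64(0.072)), (495, np.float64(0.1033), np.float64(0.076)), (499, np.float64(0.1055), np.float64(0.078))]
150 [(455, np.float64(0.098), np.float64(0.037)), (459, np.float64(0.098), np.float64(0.044)), (463, np.float64(0.0986), np.float64(0.049)), (467, np.float64(0.0975), np.float64(0.057)), (471, np.float64(0.1013), np.float64(0.057)), (475, np.float64(0.1263), np.float64(0.024)), (479, np.float64(0.106), np.float64(0.062)), (483, np.float64(0.106), np.float64(0.067)), (487, np.float64(0.1059), np.float64(0.073)), (491, np.float64(0.1044), np.float64(0.08)), (495, np.float64(0.1064), np.float64(0.082)), (499, np.float64(0.1093), np.float64(0.083))]
200 [(455, np.float64(0.0985), np.float64(0.048)), (459, np.float64(0.0979), np.float64(0.055)), (463, np.float64(0.1003), np.float64(0.058)), (467, np.float64(0.1022), np.float64(0.061)), (471, np.float64(0.1021), np.float64(0.067)), (475, np.float64(0.1024), np.float64(0.073)), (479, np.float64(0.1024), np.float64(0.078)), (483, np.float64(0.1042), np.float64(0.081)), (487, np.float64(0.1058), np.float64(0.084)), (491, np.float64(0.1098), np.float64(0.083)), (495, np.float64(0.1134), np.float64(0.083)), (499, np.float64(0.1177), np.float64(0.082))]
```

View pics/w20c.png

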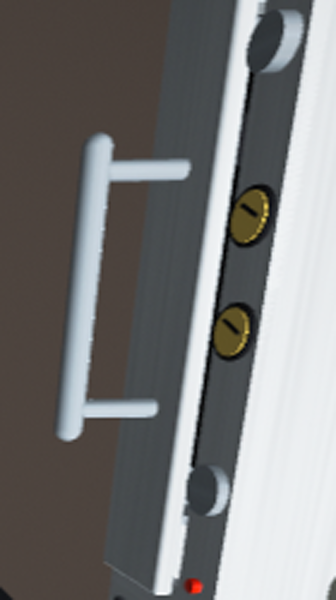

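Run:
```python
from h import *
s=snap('scene');ex=np.array([.177,-.984,0])
a0=onz(s,277.7,210.2,.0435);b0=onz(s,307.4,229.2,.0435);a1=onz(s,241.4,239.6,.0435);b1=onz(s,271.4,261,.0435)
print(a0,b0,a1,b1,(a1-a0)@ex,(b1-b0)@ex)
# subpixel: old image vs new, bar silhouette along direction ; template match of bar
i0=cv2.imread('pics/scene0.png');i1=cv2.imread('pics/sc20.png')
# bystander change check
d=cv2.absdiff(i0,i1).max(2); d=cv2.medianBlur(d,3)
n,l,st,c=cv2.connectedComponentsWithStats((d>45).astype(np.uint8))
print([st[i].tolist() for i in range(1,n) if st[i,4]>15])
```

```text
[0.48629131 0.02922128 0.0435    ] [0.59623765 0.05011177 0.0435    ] [ 0.51301511 -0.11772423  0.0435    ] [ 0.62339117 -0.09717541  0.0435    ] 0.1493244966229486 0.1497367649376355
[[147, 0, 14, 19, 142], [200, 0, 17, 30, 376], [239, 0, 35, 19, 277], [276, 0, 14, 7, 63], [240, 0, 84, 71, 2832], [352, 0, 65, 67, 1987], [140, 18, 33, 111, 1465], [192, 31, 31, 66, 1361], [243, 64, 59, 95, 2404], [164, 94, 6, 5, 20], [179, 109, 26, 19, 105], [280, 144, 7, 8, 37], [270, 151, 8, 14, 59], [233, 153, 26, 19, 166], [263, 160, 7, 11, 62], [236, 202, 82, 74, 3072]]
```

Run:
```python
from plant import ticket
print(ticket.close_job())
```

```text
the job is handed in; nothing more can be done
None
```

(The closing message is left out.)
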